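# Open the spice mill's filler cap of unknown hand

### The job

Get the green spice mill ready for refilling: first push its drawer fully shut, then take off the black quarter-turn filler cap on top. Nobody remembers whether this cap loosens clockwise or counter-clockwise, so try both ways gently until it turns freely a quarter-turn, then lift it straight up and finish still holding it in the gripper, upright and still, at least 10 cm above where it sat, with the drawer shut and the other things on the counter left alone.

Things in the scene. Friction and masses are not known exactly. Their poses are not given: they have to be found in the camera images.
- mill_mouth (a point): Centre of the filler mouth on top of the spice mill, in the plane on which the cap's flange rests, 140 mm above the counter. Its axes are the mill's: z up, x level, from the drawer's front towards the mill's back (the drawer shuts towards +x).
- mill: The spice mill, fixed to the counter; origin under the centre of its wooden base, 140 mm (x) by 130 mm (y) and 80 mm high; x axis as the mouth's. On the base, 15 mm off centre towards +x, stands a green round hopper, 112 mm across at its foot and 100 mm at the top, with the mouth on its axis.
- cap_grip (a point): Centre of the loose filler cap's round black grip, 34 mm across and 34 mm high, 23 mm above the mouth while seated; z up, x along the orange mark on top (along the mill's x at the start). Below the grip lies a steel flange 48 mm across, 6 mm thick, flat on the mouth: grip the cap from above, fingertips just over the flange. 100 to 225 g; 30 N of grip is enough.
- cap_seat (a point): Centre of the underside of the cap's flange; below it a stem with a bayonet bar reaches 42 mm down. The loosening way cannot be seen and differs from start to start: the wrong way stops hard within about 10 degrees (the grip then slips in the fingers), the right way turns freely. It is free to lift at a quarter-turn (70 to 105 degrees); further round, at about 110 degrees, it is caught again and stops.
- drawer (a joint): How far the mill's drawer is open, in m: 0 is fully shut, 0.075 fully open. It slides with about 2 N of friction and stays where it is left.
- drawer_knob (a point): Centre of the front face of the drawer's round steel knob, 26 mm across, 40 mm above the counter, 26 mm in front of the drawer's front panel (104 mm wide, from 13 to 66 mm above the counter). x axis as the mill's: pushing the knob along +x shuts the drawer.
- cup_mid (a point): Bystander: speckled blue enamel cup, 84 mm across, 80 mm high, with a handle; its centre.
- bowl_mid (a point): Bystander: wooden bowl, 160 mm across, 60 mm high; its centre.
- potholder_mid (a point): Bystander: red hard silicone pot holder disc, 170 mm across, 8 mm thick; its centre.
- canister_mid (a point): Bystander: stainless steel canister with its flip-top lid latched, 80 mm across, 111 mm high; its centre.
Not all that is in view belongs to the job. Leave any purple look-alike of the part that bears cap_grip alone.

How it is judged:
By the outcome, as a careful person would: the job done as asked, in the order asked, and still so for the second after the job is handed in, while the arm keeps its last pose, push and grip.
It also fails if it takes over 61 s, if anything falls off the work surface, if the arm or the gripper's body presses on something with over 40 N, if the wrist force passes 120 N, or if a joint passes its speed limit or range.

### The arm

A 6-joint arm with a two-finger parallel gripper is mounted at the origin on the work surface. World frame = base frame: x ahead of the robot, y to its left, z up, the work surface at z = 0. Lengths are in mm, angles in rad, forces in N, time in s.
With the tool pointing down it reaches from about 325 to 900 mm from the base axis. Payload 6.1 kg.
Tool frame: the origin (TCP) lies midway between the tips of the shut fingers; the grasp point (between the pads) lies 19 mm behind it; z points along the fingers, y is the line along which they close (so a half turn about z gives the same grasp; the last joint's range is limited). The gripper opens to 87 mm and grips with 3 to 60 N. Pads are 19 mm wide; open, the fingers measure 117 mm over their backs; the gripper's body (75 mm by 190 mm) begins 51 mm behind the grasp point.
Start: joints at [-1.402, 0.22, 1.526, -0, 1.395, -0.126], TCP at [181.586, -598.032, 222.538] pointing down, gripper open.
Joint ranges: [-2.98, 2.98], [-0.91, 2.08], [0.09, 2.57], [-1.24, 4.39], [0.2, 2.65], [-2.68, 2.68]. Speed limits (rad/s): [2.57, 2.57, 3.01, 3.14, 3.14, 3.14].

### API

Orientations are given as a rotation vector (axis times angle).
In Python, from workcell import env gives the robot as it stands.
- The arm moves only by the tool apply_moves, never from a script. Its argument "motion" is a list of rows, each a list of 4 numbers: the shift along the tool's x, y, z in mm, then the turn about the tool's z in degrees. In form: [[tx, ty, tz, yaw], ...]. A call has exactly 10 rows; each row is the pose to reach, as a shift and turn from the pose commanded when the call began, along the tool's axes at that moment; what a row does not reach only later rows make up. A row lasts 1/12 s, in which the tool goes at most 41.7 mm and 7.16 degrees, less where a joint would pass 70% of its speed; a pose out of reach is approached as far as the arm can. A call with a gripper value outside its range is refused whole. "gripper" is the closure, from 0 (fully open) to 1 (shut), set as the call begins (left out, the last holds). The fingers move at their own pace and stop on an object; "force" is the grip in N (left out, the last holds). Time passes only in rows, so rows that repeat a pose let the fingers close, or fill a call up. It gives the time, the measured TCP pose, the force, the opening and the grip force at its end, in the units of the state.
- env.observe(): the state, without advancing time (a new reading comes with each control period).
- env.capture(name): name is "scene" or "top"; returns a dict with "image" (480x640x3 uint8, blue, green, red), "K" (3x3 intrinsics, pixels), "k1" (the pictures are not rectified: a ray, as slopes to the right and down, at radius r is drawn at 1 + k1 r^2 times it, then the intrinsics apply), "world_from_camera" (4x4, takes a point from camera to world coordinates). Camera axes: x right, y down, z forward; pixel columns grow to the right and rows downward; lengths in mm; the calibration is good to about 2 mm. A picture is of the moment at which its call begins. There is no depth.
- env.job_done(): hands the job in; it is judged then, once.
Trained networks look in the newest picture that a camera, given by its name, has taken for a name from the list of things; names that differ only in an ending like _2 or _b are one class to them, and where a whole thing is asked for, a point or a joint stands for the part that bears it (a point fixed in the world has none). Each returns a list of dicts, best first, with "p" (0 to 1); they miss things now and then, are a little off and sometimes report something else, mostly with a low value. They report only what shows in the picture. A call takes as long as a camera call. They do not tell look-alikes from the thing itself.
- env.masks_of(camera, thing): "pixels" (480x640 bool, what is visible of it) and "xy" ([column, row] in pixels, amid what is visible of it).
- env.mark_of(camera, thing): "xy" ([column, row] in pixels: a listed point, or the origin of a listed thing).
The state is a dict: "time_s": time; "joint_pos": joint angles; "qd": joint speeds; "tau": joint torques, N m; "position": TCP position; "tool_rot": TCP orientation; "force": force on the tool from outside, world axes, zero at the start; "wrist_torque": the same for the moment, N m; "finger_gap": opening from 0.0 (shut) to 1.0 (fully open); "gripper_force": force on a finger pad.
Only numpy, scipy, OpenCV 4.12 (cv2) and the standard library are available. Lean on these libraries where they do the work, as an engineer would, in place of code of your own. Each camera call takes 0.05 s, during which the arm holds its last target. There are 200 camera calls.

## Working session

There is one attempt and no reset: what is moved stays moved. The work goes in short steps, Python scripts to look and compute and a tool call to move; the robot and the scene stay as the last step left them, time stands still between calls to the robot, and variables do not carry over. Pictures are saved under pics/ and viewed, at most 10 in all, crops included, and the job is handed in when it is done.

Besides the shell and the picture viewer there is one more tool, called after "Emit:" by a JSON object that holds its "op" and its "data". apply_moves: Moves the arm, as the interface text tells. Its arguments: {"type":"object","properties":{"motion":{"type":"array","items":{"type":"array","items":{"type":"number"}}},"gripper":{"type":"number"},"force":{"type":"number"}},"required":["motion"]}

```bash
mkdir -p pics; cat > h.py <<'E'
import numpy as np, cv2
from workcell import env
def ray(c,uv):
    K=c["K"];k=np.array([c["k1"]]).ravel()[0]
    p=cv2.undistortPoints(np.array([[uv]],float),np.array(K,float),np.array([k,0,0,0.])).ravel()
    T=np.array(c["world_from_camera"]);d=T[:3,:3]@[p[0],p[1],1];return T[:3,3],d
def atz(c,uv,z):
    o,d=ray(c,uv);return o+d*(z-o[2])/d[2]
def proj(c,P):
    T=np.linalg.inv(c["world_from_camera"]);K=np.array(c["K"])
    q=T[:3,:3]@np.array(P,float)+T[:3,3];x=q[:2]/q[2];x=x*(1+np.array([c["k1"]]).ravel()[0]*(x@x));return K[:2,:2]@x+K[:2,2]
E
python3 - <<'E'
from h import *
Z=dict(mill_mouth=140,cap_grip=163,mill=0,cap_seat=140,drawer_knob=40,cup_mid=40,bowl_mid=30,potholder_mid=4,canister_mid=55)
for n in("scene","top"):
    c=env.capture(n);cv2.imwrite(f"pics/{n}0.png",c["image"])
    print(n,np.round(np.array(c["world_from_camera"])[:3,3]))
    for t,z in Z.items():
        for m in env.mark_of(n,t)[:3]:print(t,round(m["p"],2),np.round(m["xy"]),np.round(atz(c,m["xy"],z),1))
print(env.observe())
E
```

```text
scene [1402.  212.  700.]
mill_mouth 0.91 [325. 249.] [599.6  37.5 140. ]
cap_grip 0.82 [324. 238.] [593.5  34.8 163. ]
cap_grip 0.76 [282. 320.] [847.4  17.2 163. ]
cap_grip 0.74 [335. 328.] [849.2 105.3 163. ]
mill 0.61 [321. 302.] [608.6  28.1   0. ]
cap_seat 0.65 [338. 336.] [845.4 108.8 140. ]
cap_seat 0.61 [392. 304.] [749.5 188.7 140. ]
cap_seat 0.57 [324. 249.] [599.9  35.9 140. ]
drawer_knob 0.57 [278. 264.] [536.  -91.7  40. ]
cup_mid 0.82 [214. 227.] [ 407.5 -308.    40. ]
bowl_mid 0.9 [507. 320.] [627.5 415.3  30. ]
potholder_mid 0.62 [465. 272.] [439.9 344.5   4. ]
canister_mid 0.65 [180. 260.] [ 584.4 -317.1   55. ]
top [ 383.   11. 1249.]
mill_mouth 0.92 [311. 232.] [601.1  41.9 140. ]
cap_grip 0.83 [332. 184.] [715.  -12.6 163. ]
cap_grip 0.78 [289. 185.] [715.   91.8 163. ]
cap_grip 0.77 [288. 300.] [435.2  98.8 163. ]
mill 0.67 [322. 244.] [592.9  17.2   0. ]
cap_seat 0.81 [313. 228.] [609.5  35.8 140. ]
cap_seat 0.63 [290. 302.] [431.2  96.4 140. ]
cap_seat 0.55 [257. 232.] [603.5 174.3 140. ]
cup_mid 0.85 [448. 306.] [ 416.8 -308.1   40. ]
bowl_mid 0.77 [176. 230.
[... 283 characters left out ...]
 1.0, 'joint_pos': array([-1.40213587e+00,  2.20421801e-01,  1.52648510e+00, -1.84891327e-05,
        1.39466147e+00, -1.26088436e-01]), 'qd': array([ 9.29520941e-04, -8.46079862e-04,  1.13193052e-03, -6.48170296e-04,
       -1.66600642e-03, -9.84678975e-05]), 'tau': array([ 1.77366561e-03, -4.94568372e+01, -3.87720430e+01,  7.01576192e-02,
        4.66635323e-02, -1.39478598e-05]), 'position': array([ 181.56119676, -598.05789607,  222.53202132]), 'tool_rot': array([ 3.10751273e+00,  4.61317744e-01, -2.77747973e-05]), 'force': array([-0.50845918,  0.46484759,  0.49235964]), 'wrist_torque': array([-0.0382883 ,  0.00831721,  0.01948336]), 'gripper_force': 0.0, 'finger_gap': 0.9976420255533797}
```

View pics/scene0.png

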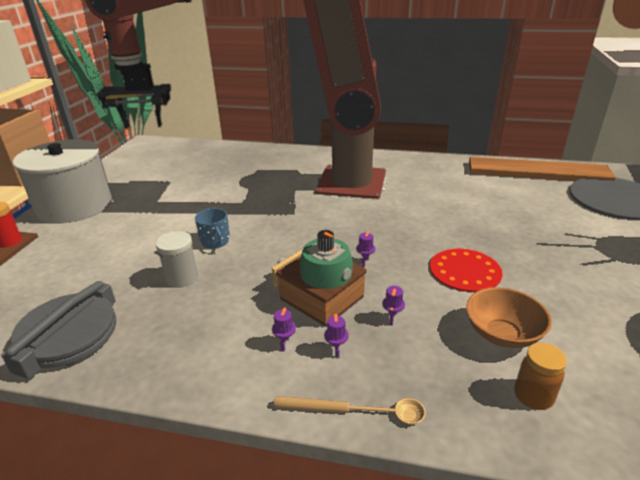

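View pics/top0.png

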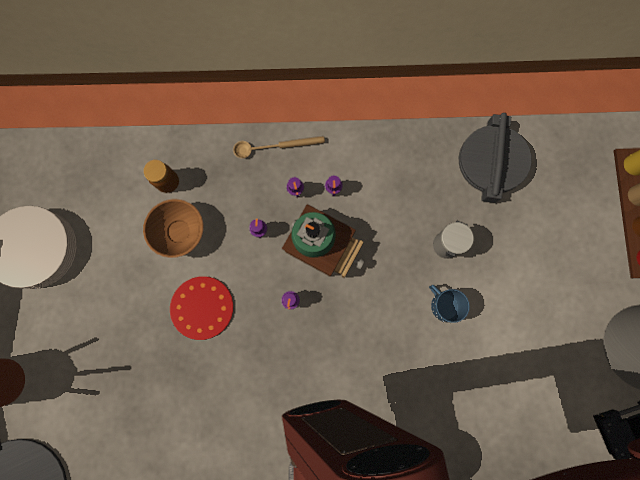

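```bash
python3 - <<'E'
from h import *
cs=env.capture("scene");ct=env.capture("top")
a=cv2.resize(cs["image"][215:335,255:375],(560,560),interpolation=cv2.INTER_CUBIC)
b=cv2.resize(ct["image"][190:290,275:375],(560,560),interpolation=cv2.INTER_CUBIC)
cv2.imwrite("pics/crop.png",cv2.resize(np.hstack([a,b]),(800,400)))
for n,c in(("scene",cs),("top",ct)):
    for t in("drawer","mill","drawer_knob"):
        for m in env.masks_of(n,t)[:2]:
            p=m["pixels"].astype(np.uint8);q=cv2.findContours(p,0,2)[0]
            r=cv2.minAreaRect(max(q,key=cv2.contourArea));print(n,t,round(m["p"],2),p.sum(),np.round(m["xy"]),np.round(cv2.boxPoints(r)).tolist())
            if n=="top":print([np.round(atz(c,x,{'mill':80,'drawer':66,'drawer_knob':40}[t])[:2]).tolist() for x in cv2.boxPoints(r)])
    K=np.array(c["K"]);print(K[0,0],c["k1"])
# mouth triangulation
def tri(u,v):
    A=np.zeros((3,3));B=np.zeros(3)
    for c,x in((cs,u),(ct,v)):
        o,d=ray(c,x);d/=np.linalg.norm(d);P=np.eye(3)-np.outer(d,d);A+=P;B+=P@o
    return np.linalg.solve(A,B)
print(tri([325,249],[311,232]))
E
```

```text
scene drawer 0.59 263 [280. 266.] [[265.0, 278.0], [290.0, 244.0], [302.0, 252.0], [276.0, 287.0]]
scene mill 0.71 5263 [320. 284.] [[261.0, 273.0], [329.0, 221.0], [379.0, 286.0], [311.0, 338.0]]
scene drawer_knob 0.73 275 [278. 264.] [[264.0, 278.0], [290.0, 244.0], [302.0, 252.0], [276.0, 286.0]]
474.9157158369864 0.009550813533550265
top drawer 0.75 564 [350. 260.] [[333.0, 271.0], [353.0, 236.0], [372.0, 247.0], [352.0, 282.0]]
[[510.0, -11.0], [602.0, -65.0], [572.0, -115.0], [481.0, -60.0]]
top mill 0.8 3356 [328. 244.] [[278.0, 249.0], [304.0, 201.0], [376.0, 241.0], [350.0, 288.0]]
[[570.0, 129.0], [695.0, 60.0], [586.0, -123.0], [465.0, -52.0]]
top mill 0.54 515 [347. 259.] [[334.0, 271.0], [352.0, 237.0], [372.0, 248.0], [353.0, 282.0]]
[[510.0, -12.0], [596.0, -63.0], [567.0, -112.0], [481.0, -61.0]]
top drawer_knob 0.62 573 [348. 257.] [[333.0, 271.0], [351.0, 236.0], [372.0, 247.0], [354.0, 282.0]]
[[513.0, -12.0], [606.0, -63.0], [576.0, -117.0], [484.0, -65.0]]
459.5413392075962 0.025621669183404826
[601.00430038  39.9079247  141.50208813]
```

View pics/crop.png

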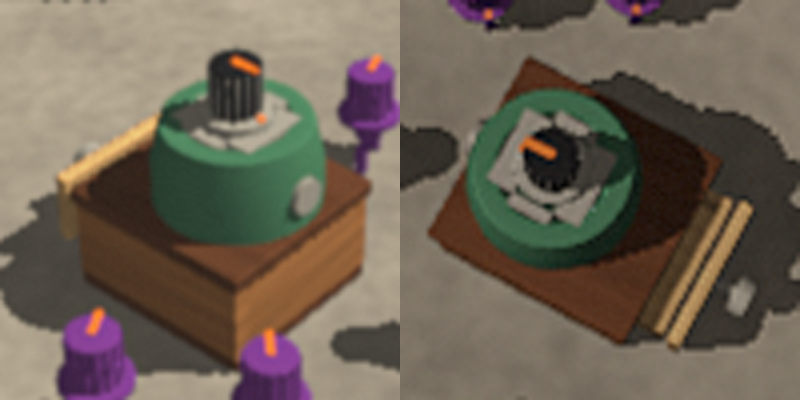

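```bash
python3 - <<'E'
from h import *
c=env.capture("top")
f=lambda u,z:np.round(atz(c,u,z)[:2],1)
C=np.array([f(u,80) for u in((307.5,204.5),(355,230),(330,275.5),(282.5,248))]);print(C,C.mean(0))
# edges back->front: 0->1, 3->2 ; x axis = 1->0
for a,b in((1,0),(2,3)):
    d=C[a]*0+C[b]-C[a];print(np.linalg.norm(d),np.degrees(np.arctan2(d[1],d[0])))
for a,b in((2,1),(3,0)):
    d=C[b]-C[a];print(np.linalg.norm(d),np.degrees(np.arctan2(d[1],d[0]))+90)
K=f((360,264),42);P=[f(u,66) for u in((362.5,241),(344,276))];print("knob",K,"panel",P)
d=P[0]-P[1];print(np.linalg.norm(d),np.degrees(np.arctan2(d[1],d[0]))+90)
M=np.array([600.5,40.0])
for y in(58,60,62,64):
    x=np.array([np.cos(np.radians(y)),np.sin(np.radians(y))]);n=np.array([-x[1],x[0]])
    print(y,"mouth-knob",(K-M)@x,(K-M)@n,"panel",[((p-M)@x,(p-M)@n) for p in P], "ctr",(C.mean(0)-M)@x,(C.mean(0)-M)@n)
E
```

```text
[[686.2  51.2]
 [615.  -70.5]
 [498.5  -2.6]
 [572.6 117.9]] [593.075  24.   ]
140.99762409345772 59.67043675366105
141.46045383781293 58.41107184917747
134.84309400188056 59.764972671410376
131.73401231269017 59.580764491200085
knob [530.8 -83.1] panel [array([588.1, -90. ]), array([497.7, -38.8])]
103.89225187664384 60.474012688758265
58 mouth-knob -141.33009335391043 -6.124109125004592 panel [(np.float64(-116.8172513768271), np.float64(-58.373707957976976)), (np.float64(-121.30189034029983), np.float64(45.42170626330405))] ctr -17.503420075434338 -2.1819511137698546
60 mouth-knob -141.45772720586442 -1.1880293562246034 panel [(np.float64(-118.78330249197701), np.float64(-54.261284993073)), (np.float64(-119.64280181821378), np.float64(49.627411509040286))] ctr -17.568906460550995 -1.5697613769005843
62 mouth-knob -141.4130166071105 3.749497843324082 panel [(np.float64(-120.60463445020552), np.float64(-50.08275301071514)), (np.float64(-117.83794697167302), np.float64(53.7726533983695))] ctr -17.612987839428047 -0.9556591275967623
64 mouth-knob -141.19601603062617 8.682456857316554 panel [(np.float64(-122.27902823907627), np.float64(-45.84320290847042)), (np.float64(-115.88952473829153), np.float64(57.852381592575085))] ctr -17.635610505695553 -0.340392554853965
```

Emit:
{"op": "apply_moves", "data": {"motion": [[30,-24,0,0],[60,-48,0,0],[90,-72,0,0],[120,-96,0,0],[150,-120,0,0],[180,-144,0,0],[210,-168,0,0],[240,-192,0,0],[270,-216,0,0],[300,-240,0,0]], "gripper": 1, "force": 30}}

```text
time_s: 2.28
position: [399.7, -279.6, 222.9]
tool_rot: [3.107, 0.461, 0.001]
force: [0.8, 0.1, 0.0]
finger_gap: 0.325
gripper_force: 0.0
```

Emit:
{"op": "apply_moves", "data": {"motion": [[30,-24,0,-5],[60,-48,0,-10],[90,-72,0,-16],[120,-96,0,-22],[145,-115,0,-28],[156,-126,20,-34],[156,-126,50,-39],[156,-126,80,-43],[156,-126,100,-43],[156,-126,100,-43]]}}

```text
time_s: 3.12
position: [508.1, -113.7, 117.6]
tool_rot: [-2.716, -1.565, 0.009]
force: [-1.8, 0.3, -0.4]
finger_gap: 0.003
gripper_force: 0.0
```

```bash
cat >> h.py <<'E'
from scipy.spatial.transform import Rotation as R
def to(t,hd):
    s=env.observe();M=R.from_rotvec(s["tool_rot"]).as_matrix();h=np.degrees(np.arctan2(M[1,0],M[0,0]))
    y=-(hd-h);y=(y+180)%360-180
    print("t",s["time_s"],"pos",np.round(s["position"],1),"head",round(h,1),"-> shift",np.round(M.T@(np.array(t)-s["position"]),1),"yaw",round(y,1),"j6",round(np.degrees(s["joint_pos"][5]),1))
X=np.array([.5,.866,0]);Mo=np.array([600.5,38.5,0])
E
python3 - <<'E'
from h import *
cs=env.capture("scene");ct=env.capture("top")
a=cs["image"][195:335,225:365];b=ct["image"][190:310,270:390]
cv2.imwrite("pics/c2.png",np.hstack([cv2.resize(x,(400,400),interpolation=2) for x in(a,b)]))
to(Mo-178*X+[0,0,27],60)
for n in("scene","top"):
    print([ (round(m["p"],2),np.round(m["xy"],1)) for m in env.mark_of(n,"drawer_knob")])
E
```

```text
t 3.2167 pos [ 511.2 -115.2  122.4] head 59.9 -> shift [-0.3  0.6 95.4] yaw -0.1 j6 8.8
[(0.55, array([281.4, 264.5]))]
[(0.97, array([361.1, 264.7]))]
```

View pics/c2.png

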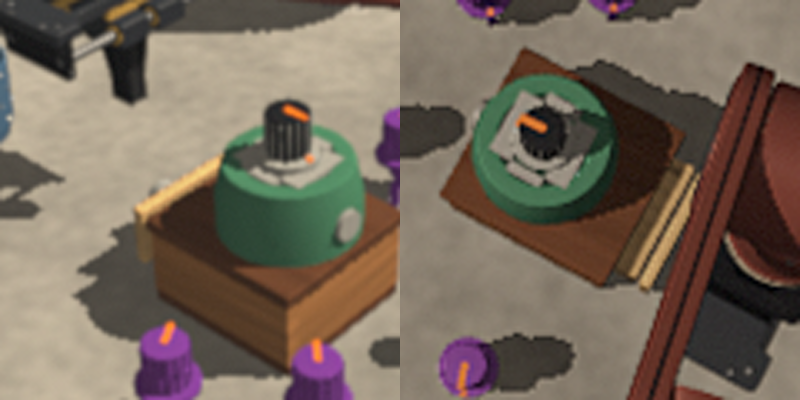

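The closed gripper stands in front of the drawer, lined up with the knob (crop scene panel, tip ~(130,100); the knob is hidden by the arm in the top view). Going down.

Emit:
{"op": "apply_moves", "data": {"motion": [[0,0,20,0],[0,0,40,0],[0,0,60,0],[0,0,80,0],[0,0,93,0],[0,0,93,0],[4,0,93,0],[8,0,93,0],[12,0,93,0],[16,0,93,0]]}}

```text
time_s: 4.15
position: [521.2, -101.5, 31.2]
tool_rot: [2.72, 1.567, 0.003]
force: [0.1, -0.3, 0.4]
finger_gap: 0.005
gripper_force: 0.0
```

Emit:
{"op": "apply_moves", "data": {"motion": [[3,0,0,0],[6,0,0,0],[9,0,0,0],[12,0,0,0],[15,0,0,0],[18,0,0,0],[21,0,0,0],[24,0,0,0],[26,0,0,0],[26,0,0,0]]}}

```text
time_s: 4.98
position: [532.7, -78.4, 29.4]
tool_rot: [-2.722, -1.568, -0.0]
force: [0.1, -0.5, -0.4]
finger_gap: 0.005
gripper_force: 0.0
```

```bash
python3 - <<'E'
from h import *
cs=env.capture("scene");ct=env.capture("top")
a=cs["image"][195:335,225:365];b=ct["image"][190:310,270:390]
cv2.imwrite("pics/c3.png",np.hstack([cv2.resize(x,(400,400),interpolation=2) for x in(a,b)]))
s=env.observe();print(s["force"],s["wrist_torque"]);to(Mo-115*X+[0,0,29],60)
E
```

```text
[-0.80457088  0.7624923   0.98560305] [-0.03930995 -0.04122397  0.00502387]
t 5.0833 pos [532.4 -78.5  29.2] head 59.9 -> shift [20.4  0.4  0.3] yaw -0.1 j6 13.3
```

View pics/c3.png

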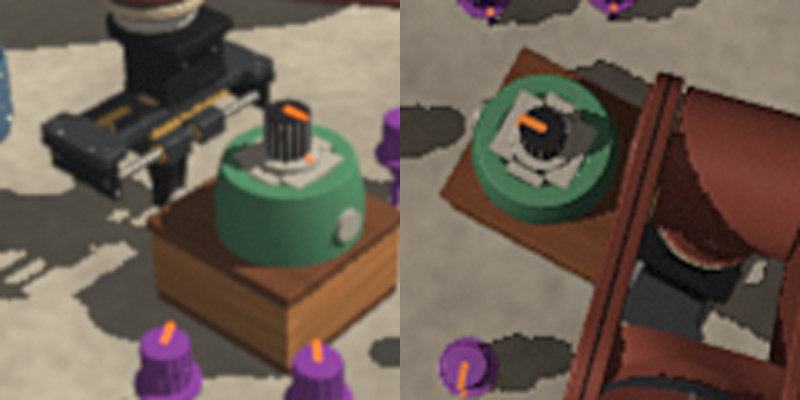

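The light drawer panel has gone in towards the base (crop scene ~(150,215)); the push works. Pressing on to the stop.

Emit:
{"op": "apply_moves", "data": {"motion": [[1,0,0,0],[2,0,0,0],[3,0,0,0],[4,0,0,0],[5,0,0,0],[6,0,0,0],[7,0,0,0],[8,0,0,0],[8,0,0,0],[8,0,0,0]]}}

```text
time_s: 5.92
position: [536.9, -72.0, 29.7]
tool_rot: [2.722, 1.568, 0.001]
force: [-1.1, -0.2, -0.9]
finger_gap: 0.006
gripper_force: 0.3
```

Emit:
{"op": "apply_moves", "data": {"motion": [[1,0,0,0],[2,0,0,0],[3,0,0,0],[4,0,0,0],[5,0,0,0],[6,0,0,0],[6,0,0,0],[6,0,0,0],[6,0,0,0],[6,0,0,0]]}}

```text
time_s: 6.75
position: [539.8, -66.7, 29.6]
tool_rot: [-2.722, -1.568, -0.001]
force: [0.1, -0.6, 0.5]
finger_gap: 0.001
gripper_force: 0.0
```

Emit:
{"op": "apply_moves", "data": {"motion": [[1,0,0,0],[2,0,0,0],[3,0,0,0],[4,0,0,0],[5,0,0,0],[6,0,0,0],[6,0,0,0],[6,0,0,0],[6,0,0,0],[6,0,0,0]]}}

```text
time_s: 7.58
position: [540.6, -65.4, 29.6]
tool_rot: [2.72, 1.568, -0.011]
force: [-10.0, -15.5, 5.5]
finger_gap: 0.001
gripper_force: 9.5
```

Emit:
{"op": "apply_moves", "data": {"motion": [[-12,0,0,0],[-35,0,0,0],[-40,0,-20,0],[-40,0,-60,0],[-40,0,-100,0],[-40,0,-140,0],[-40,0,-180,0],[-40,0,-190,0],[-40,0,-190,0],[-40,0,-190,0]], "gripper": 0}}

```text
time_s: 8.42
position: [522.9, -96.2, 219.8]
tool_rot: [2.721, 1.568, 0.002]
force: [-0.6, 0.1, -0.2]
finger_gap: 0.676
gripper_force: 0.0
```

```bash
python3 - <<'E'
from h import *
to(Mo+[0,0,215],60)
cs=env.capture("scene");ct=env.capture("top")
a=cs["image"][195:335,225:365];b=ct["image"][190:310,270:390]
cv2.imwrite("pics/c4.png",np.hstack([cv2.resize(x,(400,400),interpolation=2) for x in(a,b)]))
for n,c in(("scene",cs),("top",ct)):
  for t,z in(("mill_mouth",140),("cap_grip",163),("drawer_knob",40)):
    print(n,t,[(round(m["p"],2),np.round(m["xy"],1),np.round(atz(c,m["xy"],z)[:2],1)) for m in env.mark_of(n,t)[:5]])
    if t=="cap_grip":print([(round(m["p"],2),np.round(m["xy"],1)) for m in env.masks_of(n,t)[:5]])
E
```

```text
t 8.4167 pos [522.9 -96.2 219.8] head 59.9 -> shift [155.5  -0.5   5. ] yaw -0.1 j6 11.2
scene mill_mouth [(0.92, array([325.7, 247.7]), array([594.2,  38. ]))]
scene cap_grip [(0.95, array([336.4, 329. ]), array([852.2, 108.3])), (0.9, array([280.3, 319.5]), array([847.4,  13.4])), (0.83, array([394.5, 294. ]), array([747.8, 192.4])), (0.83, array([362., 246.]), array([608.6, 116.1])), (0.65, array([325.5, 236.7]), array([587.4,  36.5]))]
[(0.97, array([283. , 324.5])), (0.91, array([393.5, 301. ])), (0.91, array([333.5, 335.7])), (0.66, array([364.9, 244.6])), (0.59, array([324.2, 241.3]))]
scene drawer_knob []
top mill_mouth [(0.69, array([310.2, 233.4]), array([597.4,  43.9]))]
top cap_grip [(0.75, array([293.3, 187.1]), array([709.4,  82.3])), (0.74, array([312.7, 228.8]), array([604.1,  37. ])), (0.71, array([292.2, 299.8]), array([435.2,  88.7])), (0.64, array([334. , 182.1]), array([719.4, -17.6])), (0.58, array([255.1, 225.7]), array([615.3, 176. ]))]
[(0.78, array([334.6, 184.3])), (0.7, array([311.5, 233.3])), (0.66, array([289.5, 302.8])), (0.61, array([258.4, 229.1])), (0.56, array([291.5, 188.9]))]
top drawer_knob []
```

View pics/c4.png

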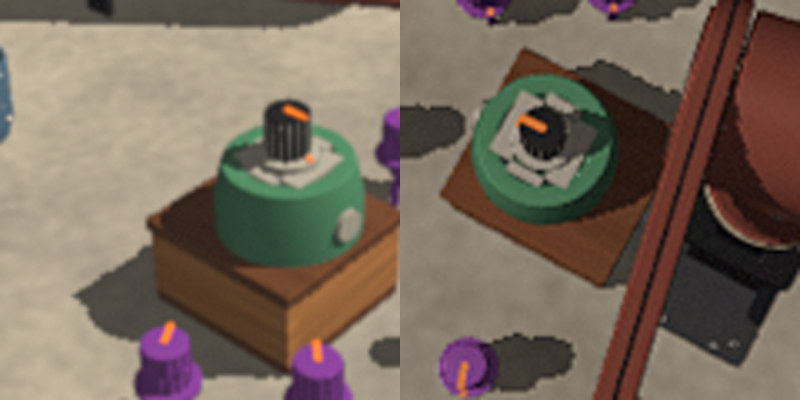

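Drawer panel is flush with the base (shut). The cap is the black one on the mill at top-picture (313,229); the purple ones at (293,187), (334,183), (257,228), (291,300) are look-alikes standing on the counter. Both panels confirm black on green hopper.

Emit:
{"op": "apply_moves", "data": {"motion": [[20,0,0,0],[50,0,0,0],[85,0,0,0],[115,0,0,0],[140,0,0,0],[155,-0.5,0,0],[155,-0.5,0,0],[155,-0.5,10,0],[155,-0.5,25,0],[155,-0.5,25,0]], "gripper": 0}}

```text
time_s: 9.75
position: [597.4, 36.8, 190.7]
tool_rot: [-2.721, -1.565, 0.008]
force: [-1.2, -0.4, -1.5]
finger_gap: 0.997
gripper_force: 0.0
```

```bash
python3 - <<'E'
from h import *
c=env.capture("scene");s=env.observe();print(s["finger_gap"])
to([600,38,150],60)
p=s["position"];print("tcp px",proj(c,p))
a=c["image"][180:300,265:385]
cv2.imwrite("pics/c5.png",cv2.resize(a,(600,600),interpolation=2))
E
```

```text
1.0034290139368371
t 9.8 pos [597.9  36.8 192. ] head 59.8 -> shift [ 2.2  1.4 42. ] yaw -0.2 j6 26.2
tcp px [324.34624448 227.49603257]
```

View pics/c5.png

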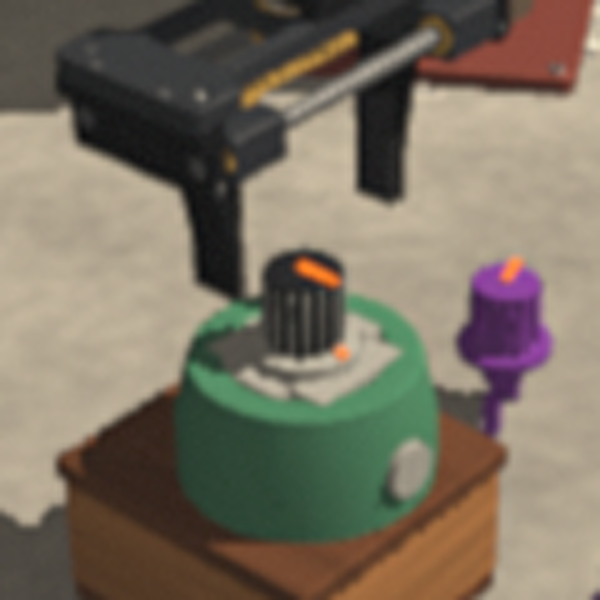

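Fingers straddle the black cap, centred on it (tips ~(220,290) and (385,195), cap top (303,267)). Descend and grip.

Emit:
{"op": "apply_moves", "data": {"motion": [[2,1,0,0],[2,1,8,0],[2,1,16,0],[2,1,24,0],[2,1,32,0],[2,1,38,0],[2,1,42,0],[2,1,42,0],[2,1,42,0],[2,1,42,0]]}}

```text
time_s: 10.63
position: [602.1, 39.3, 152.9]
tool_rot: [2.722, 1.568, 0.001]
force: [-0.1, -0.2, -0.2]
finger_gap: 0.998
gripper_force: 0.0
```

Emit:
{"op": "apply_moves", "data": {"motion": [[0,0,0,0],[0,0,0,0],[0,0,0,0],[0,0,0,0],[0,0,0,0],[0,0,0,0],[0,0,0,0],[0,0,0,0],[0,0,0,0],[0,0,0,0]], "gripper": 1, "force": 30}}

```text
time_s: 11.47
position: [601.9, 39.2, 152.6]
tool_rot: [2.722, 1.568, 0.0]
force: [-0.4, -0.2, -1.0]
finger_gap: 0.383
gripper_force: 30.0
```

```bash
python3 - <<'E'
from h import *
s=env.observe();print(s["force"],s["wrist_torque"],s["finger_gap"],s["gripper_force"]);to([600,38,150],60)
E
```

```text
[-0.43573007 -0.20532444 -1.03091474] [-0.02695747 -0.10515627  0.05708047] 0.3834438798042538 29.99958790373057
t 11.4667 pos [601.9  39.2 152.6] head 59.9 -> shift [-2.  -1.   2.6] yaw -0.1 j6 26.4
```

Emit:
{"op": "apply_moves", "data": {"motion": [[0,0,0,2],[0,0,0,4],[0,0,0,6],[0,0,0,8],[0,0,0,10],[0,0,0,12],[0,0,0,14],[0,0,0,16],[0,0,0,16],[0,0,0,16]]}}

```text
time_s: 12.3
position: [602.5, 39.4, 152.7]
tool_rot: [2.912, 1.177, 0.002]
force: [4.0, 0.0, -2.5]
finger_gap: 0.378
gripper_force: 30.0
```

```bash
python3 - <<'E'
from h import *
s=env.observe();print(s["force"],s["wrist_torque"],s["finger_gap"],s["gripper_force"]);to([602,39,152],60)
E
```

```text
[ 4.02400224  0.04760302 -2.54630118] [ 0.04582626 -0.79561064  0.75570711] 0.37840384733586324 30.00430284999311
t 12.3 pos [602.5  39.4 152.7] head 44.0 -> shift [-0.6 -0.1  0.7] yaw -16.0 j6 42.3
```

Wrist moment 0.76 N m: hard stop. Trying the other way.

Emit:
{"op": "apply_moves", "data": {"motion": [[0,0,0,-3],[0,0,0,-6],[0,0,0,-9],[0,0,0,-12],[0,0,0,-15],[0,0,0,-18],[0,0,0,-21],[0,0,0,-24],[0,0,0,-27],[0,0,0,-30]]}}

```text
time_s: 13.13
position: [601.5, 39.4, 152.6]
tool_rot: [-2.507, -1.891, 0.001]
force: [0.4, 1.3, 0.6]
finger_gap: 0.385
gripper_force: 30.0
```

```bash
python3 - <<'E'
from h import *
s=env.observe();print(s["force"],s["wrist_torque"],s["finger_gap"],s["gripper_force"]);to([602,39,152],60)
E
```

```text
[0.44947964 1.27246901 0.59267424] [ 0.08907187 -0.04798461  0.01892882] 0.38457798146136485 29.99263480771333
t 13.1333 pos [601.5  39.4 152.6] head 74.1 -> shift [-0.3  0.6  0.6] yaw 14.1 j6 12.2
```

Emit:
{"op": "apply_moves", "data": {"motion": [[0,0,0,-4],[0,0,0,-8],[0,0,0,-12],[0,0,0,-16],[0,0,0,-20],[0,0,0,-24],[0,0,0,-28],[0,0,0,-32],[0,0,0,-36],[0,0,0,-36]]}}

```text
time_s: 13.97
position: [601.1, 39.5, 152.6]
tool_rot: [-1.8, -2.573, 0.001]
force: [-1.3, 0.6, 1.9]
finger_gap: 0.385
gripper_force: 30.0
```

Emit:
{"op": "apply_moves", "data": {"motion": [[0,0,0,-4],[0,0,0,-8],[0,0,0,-12],[0,0,0,-16],[0,0,0,-20],[0,0,0,-24],[0,0,0,-28],[0,0,0,-30],[0,0,0,-30],[0,0,0,-30]]}}

```text
time_s: 14.8
position: [601.4, 39.3, 152.6]
tool_rot: [-1.081, -2.949, 0.0]
force: [-3.0, -0.1, 3.0]
finger_gap: 0.383
gripper_force: 30.0
```

```bash
python3 - <<'E'
from h import *
s=env.observe();print(s["force"],s["wrist_torque"],s["finger_gap"],s["gripper_force"]);to([602,39,152],60)
c=env.capture("scene")
a=c["image"][180:300,265:385]
cv2.imwrite("pics/c6.png",cv2.resize(a,(600,600),interpolation=2))
E
```

```text
[-2.97296653 -0.12954751  2.95306079] [ 0.02857979  0.36874173 -0.01414789] 0.38276751083706556 29.988726591691375
t 14.8 pos [601.4  39.3 152.6] head 139.7 -> shift [-0.6  0.2  0.6] yaw 79.7 j6 -53.5
```

View pics/c6.png

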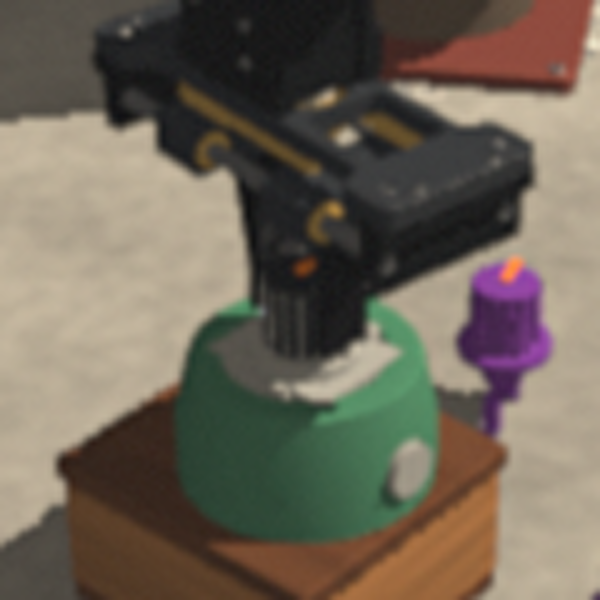

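Turned freely ~90° (mark now at (303,268), pointing to the lower left). Gentle trial lift.

Emit:
{"op": "apply_moves", "data": {"motion": [[0,0,-1,0],[0,0,-2,0],[0,0,-3,0],[0,0,-4,0],[0,0,-5,0],[0,0,-6,0],[0,0,-7,0],[0,0,-8,0],[0,0,-8,0],[0,0,-8,0]]}}

```text
time_s: 15.68
position: [601.9, 39.3, 160.7]
tool_rot: [1.077, 2.951, 0.0]
force: [0.6, -0.4, -2.4]
finger_gap: 0.382
gripper_force: 30.0
```

Emit:
{"op": "apply_moves", "data": {"motion": [[0,0,-5,0],[0,0,-10,0],[0,0,-15,0],[0,0,-20,0],[0,0,-26,0],[0,0,-32,0],[0,0,-38,0],[0,0,-44,0],[0,0,-50,0],[0,0,-56,0]]}}

```text
time_s: 16.52
position: [601.9, 39.3, 217.3]
tool_rot: [1.077, 2.951, 0.0]
force: [0.6, -0.2, -1.8]
finger_gap: 0.385
gripper_force: 30.0
```

Emit:
{"op": "apply_moves", "data": {"motion": [[0,0,-8,0],[0,0,-18,0],[0,0,-28,0],[0,0,-38,0],[0,0,-48,0],[0,0,-58,0],[0,0,-68,0],[0,0,-74,0],[0,0,-78,0],[0,0,-78,0]]}}

```text
time_s: 17.35
position: [602.3, 39.2, 295.8]
tool_rot: [1.077, 2.95, 0.001]
force: [-0.4, -0.2, -1.1]
finger_gap: 0.381
gripper_force: 30.0
```

Emit:
{"op": "apply_moves", "data": {"motion": [[0,0,0,0],[0,0,0,0],[0,0,0,0],[0,0,0,0],[0,0,0,0],[0,0,0,0],[0,0,0,0],[0,0,0,0],[0,0,0,0],[0,0,0,0]]}}

```text
time_s: 18.18
position: [601.8, 39.3, 294.6]
tool_rot: [1.077, 2.951, 0.0]
force: [-1.0, 0.6, -1.1]
finger_gap: 0.383
gripper_force: 30.0
```

```bash
python3 - <<'E'
from h import *
c=env.capture("scene")
cv2.imwrite("pics/c7.png",cv2.resize(c["image"][140:340,220:420],(600,600),interpolation=2))
E
```

```text
(no output)
```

View pics/c7.png

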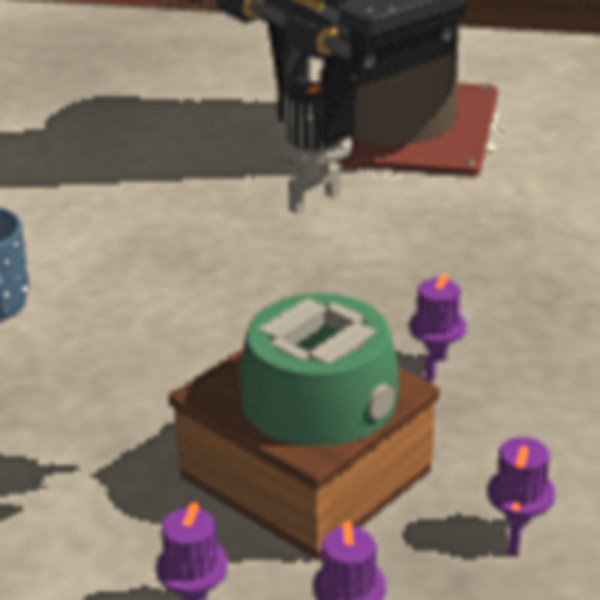

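The cap hangs upright in the fingers (~(310,130)), the mouth is open, and the look-alikes are untouched. One last look at the drawer from above.

```bash
python3 - <<'E'
from h import *
c=env.capture("top")
cv2.imwrite("pics/c8.png",cv2.resize(c["image"][190:310,270:390],(600,600),interpolation=2))
print([(round(m["p"],2),np.round(m["xy"]),np.round((atz(c,m["xy"],40)-Mo)@X,1)) for m in env.mark_of("top","drawer_knob")])
E
```

```text
[(0.51, array([349., 257.]), np.float64(-105.1))]
```

View pics/c8.png

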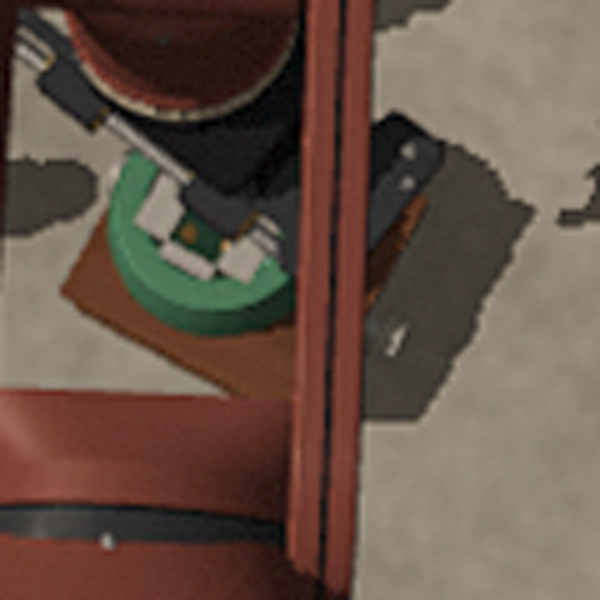

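The knob shows at (395,340), about 107 mm in front of the mouth, which matches a shut drawer; no panel shows beyond the base. Handing in.

```bash
python3 -c "
from workcell import env
print(env.job_done())"
```

```text
the job is handed in; nothing more can be done
None
```

The job is handed in, with no verdict returned: I pushed the drawer to its stop, and the cap loosened counter-clockwise (seen from above) about a quarter-turn. It is held upright in the gripper about 14 cm above where it sat, and I touched nothing else on the counter.

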